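# Square the cheese sample plate into the corner of the inspection stage

### The arm

A 6-joint arm with a two-finger parallel gripper is mounted at the origin on the work surface. World frame = base frame: x ahead of the robot, y to its left, z up, the work surface at z = 0. Lengths are in m, angles in degrees, forces in N, time in s.
With the tool pointing down it reaches from about 0.25 to 0.725 m from the base axis. Payload 9.7 kg.
Tool frame: the origin (TCP) lies midway between the tips of the shut fingers; the grasp point (between the pads) lies 19 mm behind it; z points along the fingers, y is the line along which they close (so a half turn about z gives the same grasp; the last joint's range is limited). The gripper opens to 85 mm and grips with 20 to 120 N. Pads are 22 mm wide; open, the fingers measure 114 mm over their backs; the gripper's body (76 mm by 85 mm) begins 54 mm behind the grasp point. The pads swing forward as they close: fully open they stand 13 mm farther back than shut.
Start: joints at [67.265, 4.979, 10.078, 95.1, 0, 90], TCP at [0.213, 0.507, 0.231] pointing down, gripper open.
Joint ranges: [-179.16, 179.16], [-48.56, 103.87], [-65.8, 70.77], [-126.05, 130.52], [-82.76, 87.17], [-180, 180]. Speed limits (degrees/s): [127.2, 127.2, 147.25, 180, 180, 180].

### API

Orientations are given as [roll, pitch, yaw] about the fixed x, y, z axes, in that order (R = Rz(yaw) Ry(pitch) Rx(roll)).
In Python, from workcell import bot gives the robot as it stands.
- The arm moves only by the shell command python3 -m crank 'ROWS' [FORCE]. ROWS is JSON, a list of rows, each an object with "gripper": the finger opening in mm, from 0 to 85.4; "travel": the shift along the tool's x, y, z in mm, a list of three; "twist": the turn, a rotation vector about the tool's x, y, z in rad, a list of three. In form: [{"gripper": gripper, "travel": [tx, ty, tz], "twist": [rx, ry, rz]}, ...]. A call has 1 to 12 rows; each row shifts and turns the commanded pose from where the row before left it, along the tool's axes as they then stand; what a row does not reach is not made up. A row lasts 1/8 s, in which the tool goes at most 62.5 mm and 10.7 degrees, less where a joint would pass 70% of its speed; a pose out of reach is approached as far as the arm can. A call is refused whole if a number of a shift passes 62.5 or a number of a turn 0.188, either way. A call with a gripper value outside its range is refused whole. The fingers move at their own pace and stop on an object; FORCE is the grip in N (left out, the last holds). Time passes only in rows, so rows that do not move let the fingers close. It gives the time, the measured TCP pose, the force, the opening and the grip force at its end, in the units of the state.
- bot.get_obs(): the state, without advancing time (a new reading comes with each control period).
- bot.camera(name): name is "side" or "top"; returns the picture (400x640x3 uint8, red, green, blue); there is no depth.
- bot.calibration(name): a dict with "vfov" (degrees; the focal length in pixels is half the picture's height over the tangent of half this angle, whatever the lens; pixels are square), "cx", "cy" (the principal point, pixels), "camera_from_world" (4x4, takes a point from world to camera coordinates). Camera axes: x right, y down, z forward; pixel columns grow to the right and rows downward; lengths in m; the calibration is good to about 2 mm. A picture is of the moment at which its call begins. calibration takes no time and is no camera call.
- bot.job_done(): hands the job in; it is judged then, once.
The state is a dict: "time": time; "q": joint angles; "qd": joint speeds; "joint_efforts": joint torques, N m; "ee_pos": TCP position; "tcp_rot": TCP orientation; "wrist_force": force on the tool from outside, world axes, zero at the start; "torque": the same for the moment, N m; "opening": finger opening in m; "grasp_force": force on a finger pad.
Only numpy, scipy, OpenCV 4.12 (cv2) and the standard library are available. Lean on these libraries where they do the work, as an engineer would, in place of code of your own. Each camera call takes 0.05 s, during which the arm holds its last target. There are 200 camera calls.

### The job

Take the pusher out of its fork stand and, with its tip, nudge the white sample plate under the light bar of the inspection stage until it lies flat and square in the corner, touching both fences. Never touch the plate with the gripper itself. Then hang the pusher back in the fork by its collar, upright, let go, and leave the two cheeses and the jar where they are.

Things in the scene. Friction and masses are not known exactly. Their poses are not given: they have to be found in the camera images.
- stage: Inspection stage, fixed, at a varying place and yaw: dark steel slab 220 (x) x 240 (y) x 20 mm. Origin: centre of its underside; x away from the robot, y left, z up; top at z = 20 mm. Two aluminium fences 10 mm thick stand 10 mm above the top; inner faces: far fence x = +85 mm (y -50 to +100), side fence y = +90 mm (x -45 to +95).
- stage_corner (a point): Inner corner of the two fences, on the slab's top; axes as the stage's (stage frame 85, 90, 20 mm).
- plate_home (a point): Where the plate's origin lies when the plate touches both fences; axes as the stage's (stage frame 55, 45, 20 mm).
- light_bar (a point): Centre of the light bar's underside, 74 mm above the slab's top (stage frame 19, 48, 94 mm; stage's axes). Grey bar 40 (x) x 140 (y) x 23 mm high, fixed, on a post at its +y end. It hangs above the plate's final near edge, so the pusher must lean about 35 degrees: handle back to -x to push the near edge, handle to -y to push the -y edge.
- plate: Loose white plastic plate 60 (x) x 90 (y) x 8 mm, 0.08 to 0.17 kg, a cheese slice 38 mm across and 5 mm high fixed on its middle. Origin: centre of its underside; z up. It lies on the slab, 25 to 50 mm short of home in x and 25 to 45 mm in y, turned up to 0.25 rad. Smooth: friction about 0.3 on all it touches; under 1 N slides it.
- fork: Steel fork stand, fixed, at a varying place and yaw. Origin: on the table under the hanging point; z up. Fork plate 10 mm thick, top at z = 115 mm, x -30 to +36, y -32 to +32 mm; slot 20 mm wide (y -10 to +10), open to -x, closed at x = +12 mm. Base 90 x 80 x 12 mm below, upright at the back (x = 36 to 48 mm).
- fork_seat (a point): Middle of the slot where the pusher hangs, at the height of the fork plate's top (fork frame 0, 0, 115 mm).
- pusher: Pusher, 0.13 kg, hanging upright in the fork by its collar. Origin: centre of the collar's underside; z up along the handle. Collar 34 mm across, z 0 to 6 mm; square black handle 18 x 18 mm above it, flats square to x and y, z 6 to 86 mm; below, a steel shaft 12 mm in diameter ending in a 6 mm radius ball centred at z = -85 mm. Its yaw varies.
- pusher_tip (a point): Centre of the ball (6 mm radius) at the lower end of the pusher.
- cheese_a: Loose bystander: cheese wheel 120 mm across, 65 mm high, on the table to the left. Origin: centre of its underside.
- cheese_b: Loose bystander: cheese wheel 104 mm across, 55 mm high, on the table to the right. Origin: centre of its underside.
- jar: Loose bystander: amber glass jar 56 mm across, 80 mm high, on the table beyond the work. Origin: centre of its underside.

How it is judged (in metres and radians):
On the way, in this order (a step that is already met when the one before it is completed fails the run):
1. the pusher is lifted out of the fork (z of pusher in the frame of fork_seat above 0.03 m and contact force between the fingers and pusher above 1 N), for 0.1 s.
2. the pusher, held by the gripper, touches the plate (contact force between pusher and plate above 0.1 N and contact force between the fingers and pusher above 1 N).
3. the plate lies flat in the corner, within 2 mm of both fences and square to 0.03 rad (x of plate in the frame of plate_home above -0.002 m and y of plate in the frame of plate_home above -0.002 m and angle between the x axis of plate and the x axis of stage, either way round below 0.03 rad and angle between plate's own z axis and vertical below 0.03 rad), for 0.2 s.
At the end, for the whole second after the job is handed in: The plate lies flat on the stage within 2 mm of both fences and square to them within 0.03 rad, at rest; the pusher hangs upright (within 0.06 rad) and at rest in the fork's slot, its collar resting on the fork plate (within 3 mm); the gripper has let go (all of step 3 and x of plate in the frame of plate_home below 0.002 m and y of plate in the frame of plate_home below 0.002 m and z of plate in the frame of plate_home below 0.002 m and x of pusher in the frame of fork_seat between -0.016 and 0.012 m and y of pusher in the frame of fork_seat between -0.008 and 0.008 m and z of pusher in the frame of fork_seat between -0.003 and 0.003 m and angle between pusher's own z axis and vertical below 0.06 rad and linear speed of plate below 0.01 m/s and linear speed of pusher below 0.02 m/s); the robot touches nothing.
It fails at once if the gripper or arm touches the plate (contact force between any of the fingers, the arm and plate above 0.3 N).
It fails at once if a cheese or the jar is moved more than 15 mm (distance of any of cheese_a, cheese_b, jar from where it was at the start of the episode above 0.015 m).
It also fails if it takes over 72 s, if anything falls off the work surface, if the arm or the gripper's body presses on something with over 40 N, if the wrist force passes 120 N, or if a joint passes its speed limit or range.

## Working session

There is one attempt and no reset: what is moved stays moved. The work goes in short steps, Python scripts to look and compute and a shell command to move; the robot and the scene stay as the last step left them, time stands still between calls to the robot, and variables do not carry over. Pictures are saved under pics/ and viewed, at most 12 in all, crops included, and the job is handed in when it is done.

```bash
mkdir -p pics; cat > h.py <<'E'
import numpy as np, cv2
from workcell import bot
from scipy.spatial.transform import Rotation as R
def snap(n,f,crop=None,s=1):
    im=bot.camera(n)[:,:,::-1].copy()
    cv2.imwrite('raw_'+n+'.png',im)
    if crop: x0,y0,x1,y1=crop; im=im[y0:y1,x0:x1]
    cv2.imwrite('pics/'+f,cv2.resize(im,None,fx=s,fy=s,interpolation=cv2.INTER_CUBIC))
def K(n):
    c=bot.calibration(n); f=200/np.tan(np.radians(c['vfov'])/2)
    return f,c['cx'],c['cy'],np.array(c['camera_from_world'])
def proj(n,P):
    f,cx,cy,T=K(n); p=np.atleast_2d(P)@T[:3,:3].T+T[:3,3]
    return np.c_[cx+f*p[:,0]/p[:,2],cy+f*p[:,1]/p[:,2]]
def onz(n,uv,z):
    f,cx,cy,T=K(n); u=np.atleast_2d(uv); d=np.c_[(u[:,0]-cx)/f,(u[:,1]-cy)/f,np.ones(len(u))]@T[:3,:3]
    o=-T[:3,:3].T@T[:3,3]; z=np.broadcast_to(z,len(u))
    return o+d*((z-o[2])/d[:,2])[:,None]
E
ls; python3 - <<'E'
from h import *
snap('top','t1.png');snap('side','s1.png')
for n in('top','side'):
    c=bot.calibration(n);T=np.array(c['camera_from_world']);print(c, -T[:3,:3].T@T[:3,3])
print(bot.get_obs())
E
```

```text
h.py
pics
{'vfov': 51.27617895321628, 'cx': 323.6369930907301, 'cy': 204.32388528289127, 'camera_from_world': array([[-0.02905338, -0.99948472,  0.01364526,  0.01652175],
       [-0.99340136,  0.02735596, -0.11137952,  0.64055045],
       [ 0.11094885, -0.01679117, -0.99368426,  1.26986175],
       [ 0.        ,  0.        ,  0.        ,  1.        ]])} [0.49591399 0.02031283 1.33296039]
{'vfov': 46.090295972939536, 'cx': 316.2762761266479, 'cy': 197.71110703457532, 'camera_from_world': array([[ 0.89996333, -0.43572594, -0.01445372, -0.59896767],
       [-0.24885885, -0.48621533, -0.83765382,  0.2314776 ],
       [ 0.35795988,  0.75745466, -0.54601023,  1.05641826],
       [ 0.        ,  0.        ,  0.        ,  1.        ]])} [ 0.21849884 -0.94862672  0.76205596]
{'time': 0.1, 'q': array([6.72647990e+01, 5.00689839e+00, 1.00402006e+01, 9.50983496e+01,
       1.59455611e-03, 8.99997279e+01]), 'qd': array([-0.08159418, -0.08353888,  0.18139759,  0.08400962,  0.01033494,
       -0.00734387]), 'joint_efforts': array([ 1.86767727e-03, -5.21562481e+01,  4.65653622e+01,  1.60198845e-02,
        7.97743269e-05, -9.45058389e-06]), 'ee_pos': array([0.21247902, 0.50709268, 0.23067484]), 'tcp_rot': array([-1.79934953e+02, -1.59486404e-03,  1.57265069e+02]), 'wrist_force': array([ 0.06302301, -0.36741194, -0.19381158]), 'torque': array([0.01300636, 0.01311191, 0.012563  ]), 'grasp_force': 0.0, 'opening': 0.08523875230418151}
```

View pics/t1.png

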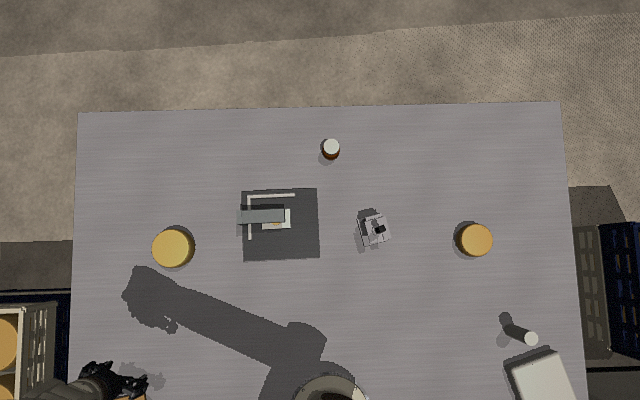

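View pics/s1.png

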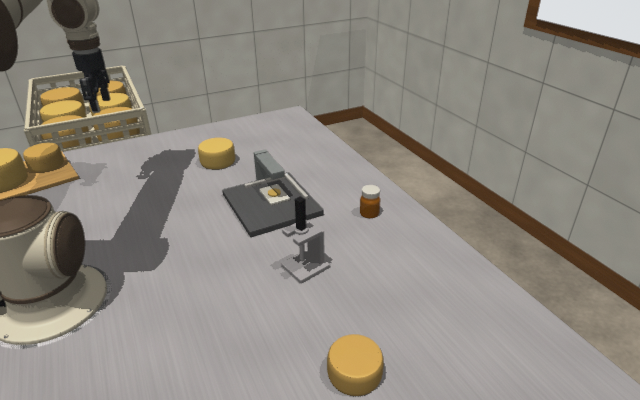

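The top view shows the stage at (280,225), the fork and pusher at (374,230), the jar at (331,149), and the cheeses at (173,247) and (474,239). The side view has the pusher handle top near (300,200). I'll enlarge both crops.

```bash
python3 - <<'E'
import cv2
a=cv2.imread('raw_top.png');b=cv2.imread('raw_side.png')
cv2.imwrite('pics/t2.png',cv2.resize(a[180:270,235:395],None,fx=5,fy=5,interpolation=cv2.INTER_CUBIC))
cv2.imwrite('pics/s2.png',cv2.resize(b[145:285,215:335],None,fx=4.2,fy=4.2,interpolation=cv2.INTER_CUBIC))
E
```

```text
(no output)
```

View pics/t2.png

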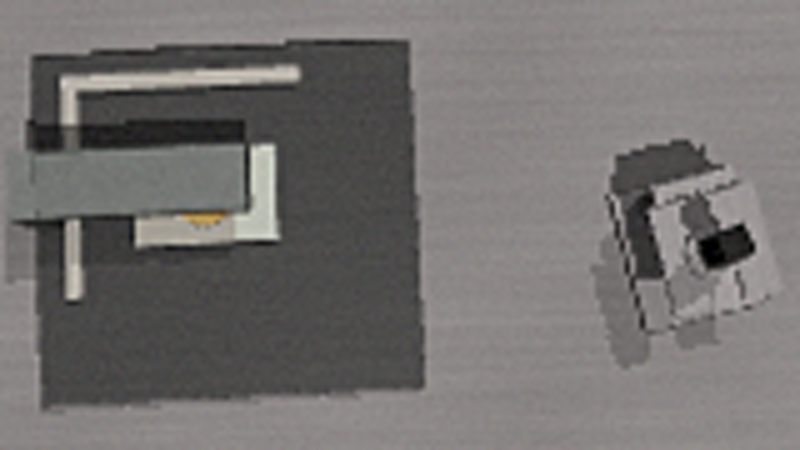

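View pics/s2.png

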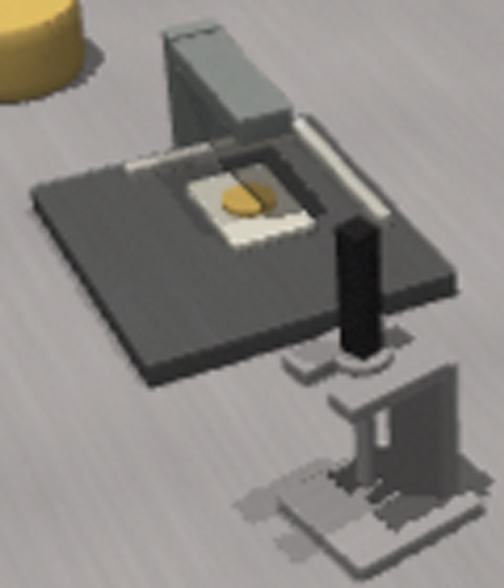

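The enlarged crops show the slab, fence, plate and prong corners and the handle clearly. Both views' corners go into a least-squares pose fit.

```bash
cat > fit.py <<'E'
from h import *
from scipy.optimize import least_squares
t=lambda x,y:((x+.5)/5-.5+235,(y+.5)/5-.5+180)
s=lambda x,y:((x+.5)/4.2-.5+215,(y+.5)/4.2-.5+145)
def fit(obs,x0,zoff=0):
    def w(p,q): c,n=np.cos(p[2]),np.sin(p[2]); q=np.array(q)/1000; return [p[0]+c*q[0]-n*q[1],p[1]+n*q[0]+c*q[1],q[2]+zoff]
    f=lambda p:np.concatenate([proj(o[0],[w(p,o[2])])[0]-o[1] for o in obs])
    r=least_squares(f,x0,loss='soft_l1'); print(r.x[:2].round(4),np.degrees(r.x[2]).round(2)); print(r.fun.reshape(-1,2).round(1).tolist()); return r.x
if __name__=='__main__':
    T='top';S='side'
    print('stage');st=fit([(T,t(33,57),(110,120,20)),(T,t(410,40),(110,-120,20)),(T,t(425,388),(-110,-120,20)),(T,t(42,408),(-110,120,20)),
     (S,s(35,190),(-110,120,20)),(S,s(150,370),(-110,-120,20)),(S,s(455,275),(110,-120,20)),
     (T,t(300,66),(95,-50,30)),(T,t(300,82),(85,-50,30)),(T,t(65,300),(-45,100,30)),(T,t(82,300),(-45,90,30))],[.5,.12,0])
    print('plate');pl=fit([(T,t(277,143),(30,-45,28)),(T,t(280,240),(-30,-45,28)),(T,t(135,247),(-30,45,28)),
     (S,s(188,183),(-30,45,28)),(S,s(235,240),(-30,-45,28)),(S,s(313,218),(30,-45,28)),(S,s(265,165),(30,45,28))],[.5,.12,0],.02-.02+.0)
    print('plate z+20');pl=fit([(T,t(277,143),(30,-45,28)),(T,t(280,240),(-30,-45,28)),(T,t(135,247),(-30,45,28)),
     (S,s(188,183),(-30,45,8)),(S,s(235,240),(-30,-45,8)),(S,s(313,218),(30,-45,8)),(S,s(265,165),(30,45,8))][:0] or [(T,t(277,143),(30,-45,8)),(T,t(280,240),(-30,-45,8)),(T,t(135,247),(-30,45,8)),
     (S,s(188,183),(-30,45,8)),(S,s(235,240),(-30,-45,8)),(S,s(313,218),(30,-45,8)),(S,s(265,165),(30,45,8))],[.5,.12,0],.02)
    print('fork');fk=fit([(T,t(780,298),(-30,-32,115)),(S,s(285,357),(-30,32,115)),(S,s(307,373),(-30,10,115)),(S,s(330,393),(-30,-10,115)),(S,s(350,410),(-30,-32,115))],[.5,-.15,.25])
    print('pusher');pu=fit([(T,t(738,243),(0,0,86)),(S,s(358,228),(0,0,86)),(S,s(362,358),(0,0,6))],[.5,-.15,.25],.115)
    c,n=np.cos(st[2]),np.sin(st[2]);Rm=np.array([[c,n],[-n,c]])
    print('plate rel home mm',Rm@(pl[:2]-st[:2])*1000-[55,45],np.degrees(pl[2]-st[2]))
    c,n=np.cos(fk[2]),np.sin(fk[2]);print('pusher in fork',np.array([[c,n],[-n,c]])@(pu[:2]-fk[:2])*1000)
    # project fork model edges for check
    np.save('poses.npy',np.array([st,pl,fk,pu]))
E
python3 fit.py
```

```text
stage
[0.5846 0.1366] 1.17
[[-0.1, 0.0], [0.0, -0.1], [0.4, -0.2], [0.0, -0.3], [-1.9, -1.0], [-1.6, -0.9], [0.4, -0.9], [0.1, -0.0], [0.2, -0.1], [0.7, -0.0], [0.5, -0.2]]
plate
[0.6016 0.1496] 0.83
[[-0.2, 0.0], [-0.2, -0.3], [0.0, -0.5], [-0.5, -0.1], [-0.3, 1.3], [0.6, 1.1], [-0.2, -0.8]]
plate z+20
[0.6016 0.1496] 0.83
[[-0.2, 0.0], [-0.2, -0.3], [0.0, -0.5], [-0.5, -0.1], [-0.3, 1.3], [0.6, 1.1], [-0.2, -0.8]]
fork
[ 0.5518 -0.1593] 9.78
[[1.0, -1.3], [-0.1, -0.9], [-0.1, 0.0], [-0.7, -0.4], [-0.0, 0.5]]
pusher
[ 0.5521 -0.1581] 14.32
[[0.7, 0.2], [-0.2, 0.0], [0.1, -1.5]]
plate rel home mm [-37.77022811 -32.37405434] -0.3371969147847414
pusher in fork [0.47746461 1.13728124]
```

```bash
cat > pl.py <<'E'
from h import *
st,pl,fk,pu=np.load('poses.npy')
def state():
    o=bot.get_obs(); return np.array(o['ee_pos']),R.from_euler('xyz',o['tcp_rot'],degrees=True),o
def plan(p,Rt,p0=None,R0=None,pre=''):
    """total travel in present tool axes (mm), then total twist (rad) about tool axes in place"""
    a,r,_=state(); p0=a if p0 is None else p0; R0=r if R0 is None else R0
    tr=R0.inv().apply(p-p0)*1000; tw=(R0.inv()*Rt).as_rotvec()
    print(pre,'travel',tr.round(1),'|max|/62.5=',(np.linalg.norm(tr)/62.5).round(1),' twist',tw.round(3),'n=',(np.linalg.norm(tw)/.186).round(1))
def down(yaw): return R.from_euler('xyz',[180,0,yaw],degrees=True)
def stw(q):  # stage frame mm -> world m
    c,n=np.cos(st[2]),np.sin(st[2]); q=np.array(q)/1000.; return np.array([st[0]+c*q[0]-n*q[1],st[1]+n*q[0]+c*q[1],q[2]])
E
python3 -c "
from pl import *
plan(np.array([pu[0],pu[1],.26]),down(13.2)); plan(np.array([pu[0],pu[1],.26]),down(193.2))"
python3 -m crank '[{"gripper":85,"travel":[0,0,-30],"twist":[0,0,-0.1]}]'; python3 -c "
from pl import *
print(state()[2]['q'],state()[2]['tcp_rot'])"
```

```text
travel [-570.3 -482.3  -28.8] |max|/62.5= 12.0  twist [-0.000e+00  1.000e-03  2.514e+00] n= 13.5
 travel [-570.3 -482.3  -28.8] |max|/62.5= 12.0  twist [-0.001 -0.    -0.627] n= 3.4
time: 0.22
ee_pos: [0.2122, 0.5064, 0.2591]
tcp_rot: [-179.7, -0.0, 163.1]
wrist_force: [0.2, 0.4, -0.6]
opening: 0.0846
grasp_force: 0.0
[ 6.72637384e+01  5.87288559e+00  1.41640622e+01  9.85674496e+01
 -1.72370661e-03  8.41619888e+01] [-1.79724985e+02 -2.63866123e-02  1.63101690e+02]
```

```bash
python3 -c "
from pl import *
plan(np.array([pu[0],pu[1],.26]),down(193.2))"
```

```text
travel [-518.3 -537.1    1.5] |max|/62.5= 11.9  twist [-0.005 -0.002 -0.525] n= 2.8
```

```bash
python3 -m crank '[{"gripper":85,"travel":[-43,-44.5,0],"twist":[0,0,0]},{"gripper":85,"travel":[-43,-44.5,0],"twist":[0,0,0]},{"gripper":85,"travel":[-43,-44.5,0],"twist":[0,0,0]},{"gripper":85,"travel":[-43,-44.5,0],"twist":[0,0,0]},{"gripper":85,"travel":[-43,-44.5,0],"twist":[0,0,0]},{"gripper":85,"travel":[-43,-44.5,0],"twist":[0,0,0]},{"gripper":85,"travel":[-43,-44.5,0],"twist":[0,0,0]},{"gripper":85,"travel":[-43,-44.5,0],"twist":[0,0,0]},{"gripper":85,"travel":[-43,-44.5,0],"twist":[0,0,0]},{"gripper":85,"travel":[-43,-44.5,0],"twist":[0,0,0]},{"gripper":85,"travel":[-43,-44.5,0],"twist":[0,0,0]},{"gripper":85,"travel":[-43,-44.5,0],"twist":[0,0,0]}]' >/dev/null
python3 -m crank '[{"gripper":85,"travel":[0,0,0],"twist":[0,0,-0.175]},{"gripper":85,"travel":[0,0,0],"twist":[0,0,-0.175]},{"gripper":85,"travel":[0,0,0],"twist":[0,0,-0.175]},{"gripper":85,"travel":[0,0,0],"twist":[0,0,0]}]'
python3 -c "
from pl import *
plan(np.array([pu[0],pu[1],.154]),down(193.2));print(state()[2]['q'])
snap('side','s3.png',(225,80,385,240),3.7)"
```

```text
time: 2.22
ee_pos: [0.5497, -0.1543, 0.2609]
tcp_rot: [180.0, -0.0, -167.0]
wrist_force: [-1.1, 0.4, -0.2]
opening: 0.0849
grasp_force: 0.0
 travel [ -1.5  -4.3 106.9] |max|/62.5= 1.7  twist [ 0.    -0.001 -0.003] n= 0.0
[-1.56814945e+01  8.78191672e+00  1.75745480e+01  9.88391498e+01
 -1.01941014e-03 -2.86847688e+01]
```

View pics/s3.png

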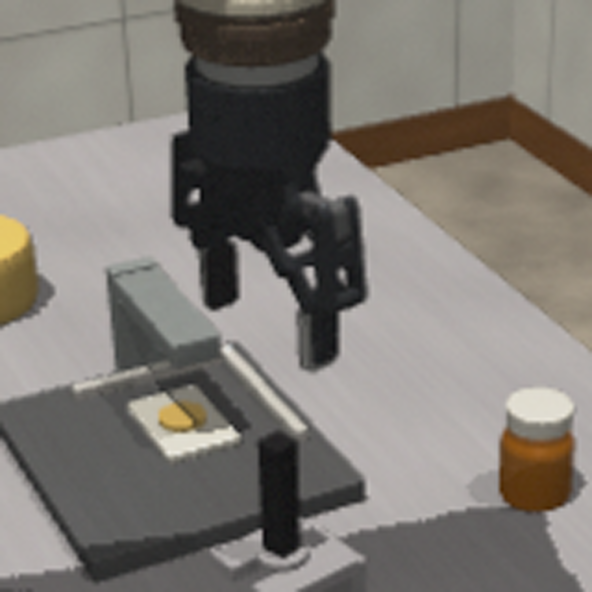

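The fingers straddle the handle (top at (278,437) in the crop), about 4 mm off, which matches the fit. Next I descend and grip.

```bash
python3 -m crank '[{"gripper":85,"travel":[-1.5,-4.3,47],"twist":[0,0,0]},{"gripper":85,"travel":[0,0,40],"twist":[0,0,0]},{"gripper":85,"travel":[0,0,20],"twist":[0,0,0]},{"gripper":0,"travel":[0,0,0],"twist":[0,0,0]},{"gripper":0,"travel":[0,0,0],"twist":[0,0,0]},{"gripper":0,"travel":[0,0,0],"twist":[0,0,0]},{"gripper":0,"travel":[0,0,0],"twist":[0,0,0]},{"gripper":0,"travel":[0,0,0],"twist":[0,0,0]},{"gripper":0,"travel":[0,0,0],"twist":[0,0,0]},{"gripper":0,"travel":[0,0,0],"twist":[0,0,0]}]' 80
python3 -c "
from pl import *
print(state()[2]['grasp_force'],state()[2]['torque'])"
```

```text
time: 3.52
ee_pos: [0.5526, -0.1582, 0.155]
tcp_rot: [-180.0, 0.1, -166.9]
wrist_force: [0.8, 0.3, 6.5]
opening: 0.0168
grasp_force: 78.5
78.48506569862366 [ 0.12004783 -0.10229462  0.04890376]
```

```bash
cat >> pl.py <<'E'
sy=np.degrees(st[2])
D0=down(180+sy)
def lean(ax,deg):
    z=R.from_euler('z',sy,degrees=True); return z*R.from_euler(ax,deg,degrees=True)*z.inv()*D0
LX=lean('y',-35); LY=lean('x',35)
L=.125
def tcp(ball,Rt): return stw(ball)-L*Rt.apply([0,0,1])
def ball():
    p,r,o=state(); b=p+L*r.apply([0,0,1])-[st[0],st[1],0]; c,n=np.cos(st[2]),np.sin(st[2])
    return np.array([c*b[0]+n*b[1],-n*b[0]+c*b[1],b[2]])*1000
E
python3 -m crank '[{"gripper":0,"travel":[0,0,-20],"twist":[0,0,0]},{"gripper":0,"travel":[0,0,-50],"twist":[0,0,0]},{"gripper":0,"travel":[0,0,-50],"twist":[0,0,0]},{"gripper":0,"travel":[0,0,0],"twist":[0,0,0]}]'
python3 -c "
from pl import *
p=tcp([-45,12.6,70],LX);print(p)
plan(p,LX);plan(tcp([-38,12.6,27.5],LX),LX,p,LX)"
```

```text
time: 4.03
ee_pos: [0.5531, -0.1585, 0.2781]
tcp_rot: [-179.8, 0.3, -166.9]
wrist_force: [0.1, 0.7, -1.0]
opening: 0.017
grasp_force: 78.4
[0.46768769 0.14685931 0.17239401]
 travel [ 14.7 317.  104.7] |max|/62.5= 5.3  twist [ 0.061 -0.604  0.202] n= 3.4
 travel [18.6  0.  38.8] |max|/62.5= 0.7  twist [0. 0. 0.] n= 0.0
```

```bash
python3 -m crank '[{"gripper":0,"travel":[2.5,53,0],"twist":[0,0,0]},{"gripper":0,"travel":[2.5,53,0],"twist":[0,0,0]},{"gripper":0,"travel":[2.5,53,0],"twist":[0,0,0]},{"gripper":0,"travel":[2.5,53,0],"twist":[0,0,0]},{"gripper":0,"travel":[2.5,53,0],"twist":[0,0,0]},{"gripper":0,"travel":[2.5,52,0],"twist":[0,0,0]},{"gripper":0,"travel":[0,0,0],"twist":[0.015,-0.151,0.05]},{"gripper":0,"travel":[0,0,0],"twist":[0.015,-0.151,0.05]},{"gripper":0,"travel":[0,0,0],"twist":[0.015,-0.151,0.05]},{"gripper":0,"travel":[0,0,0],"twist":[0.015,-0.151,0.05]},{"gripper":0,"travel":[0,0,0],"twist":[0,0,0]}]'
python3 -c "
from pl import *
plan(tcp([-45,12.6,60],LX),LX);print(ball(),state()[2]['q'])"
```

```text
time: 5.4
ee_pos: [0.4635, 0.147, 0.2714]
tcp_rot: [179.9, 34.6, -178.7]
wrist_force: [-0.6, 0.4, -0.6]
opening: 0.0169
grasp_force: 78.8
 travel [58.5 -0.4 92.1] |max|/62.5= 1.7  twist [ 0.004 -0.007  0.002] n= 0.0
[-49.86972731  13.26529274 168.5093565 ] [ 25.30368771 -36.05450519 -25.74558088  68.03959132 -13.23225115
  20.08807365]
```

```bash
python3 -m crank '[{"gripper":0,"travel":[29,0,46],"twist":[0.004,-0.007,0.002]},{"gripper":0,"travel":[29,0,46],"twist":[0,0,0]},{"gripper":0,"travel":[0,0,0],"twist":[0,0,0]}]'
python3 -c "
from pl import *
plan(tcp([-36,12.6,27.5],LX),LX);print(ball())
snap('side','s4.png',(215,110,335,210),5)
print(proj('side',[stw(ball())]),proj('side',[stw([-36,12.6,27.5])]))"
```

```text
time: 5.78
ee_pos: [0.4693, 0.1465, 0.1601]
tcp_rot: [-179.7, 34.5, -178.7]
wrist_force: [0.3, -0.2, -0.8]
opening: 0.0171
grasp_force: 78.7
 travel [11.   0.5 29.1] |max|/62.5= 0.5  twist [-0.004 -0.009  0.001] n= 0.1
[-44.32476237  11.72778113  57.06696316]
[[253.87236402 187.86808677]] [[256.88628352 197.63169494]]
```

View pics/s4.png

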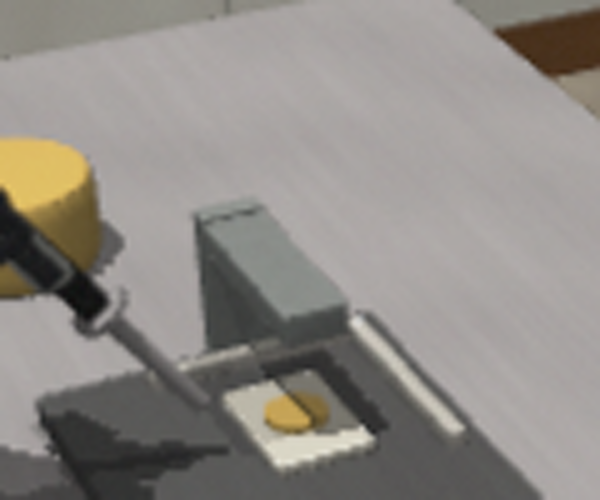

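The tip sits at about crop (202,400), near its predicted place short of the plate's near edge. I'll lower it and push in x.

```bash
python3 -m crank '[{"gripper":0,"travel":[5.5,0.2,14.5],"twist":[0,-0.009,0]},{"gripper":0,"travel":[5.5,0.2,14.5],"twist":[0,0,0]},{"gripper":0,"travel":[0,0,0],"twist":[0,0,0]}]'
python3 -c "
from pl import *
print(ball());plan(tcp([10,12.6,27.5],LX),LX)"
```

```text
time: 6.2
ee_pos: [0.4792, 0.1481, 0.1361]
tcp_rot: [-180.0, 35.6, -178.9]
wrist_force: [0.0, -0.0, -2.0]
opening: 0.0171
grasp_force: 78.8
[-32.39633456  13.46060032  34.40345558]
 travel [-31.7  -0.9  30.3] |max|/62.5= 0.7  twist [-0.001  0.01  -0.001] n= 0.1
```

```bash
python3 -m crank '[{"gripper":0,"travel":[0,0,0],"twist":[0,0,0]},{"gripper":0,"travel":[0,0,0],"twist":[0,0,0]}]'
python3 -c "
from pl import *
print(ball());plan(tcp([-30,12.6,27.5],LX),LX)"
```

```text
time: 6.45
ee_pos: [0.4791, 0.1482, 0.1367]
tcp_rot: [180.0, 35.7, -179.0]
wrist_force: [-0.5, 0.7, -0.8]
opening: 0.0171
grasp_force: 78.8
[-32.30915752  13.66295604  35.14380381]
 travel [ 1.1 -1.1  7.6] |max|/62.5= 0.1  twist [-0.     0.012 -0.002] n= 0.1
```

```bash
python3 -m crank '[{"gripper":0,"travel":[1,-1,7.5],"twist":[0,0.012,0]},{"gripper":0,"travel":[0,0,0],"twist":[0,0,0]}]'
python3 -c "
from pl import *
print(ball());plan(tcp([10,12.6,27.5],LX),LX)"
```

```text
time: 6.7
ee_pos: [0.4824, 0.1469, 0.1283]
tcp_rot: [-180.0, 34.9, -178.9]
wrist_force: [-0.6, -0.2, -1.6]
opening: 0.0171
grasp_force: 78.8
[-30.45895264  12.21148313  25.79287099]
 travel [-33.9   0.3  21.7] |max|/62.5= 0.6  twist [-0.001 -0.002 -0.002] n= 0.0
```

```bash
python3 -m crank '[{"gripper":0,"travel":[-4.3,0,2.6],"twist":[0,0,0]},{"gripper":0,"travel":[-4.3,0,2.6],"twist":[0,0,0]},{"gripper":0,"travel":[-4.2,0,2.7],"twist":[0,0,0]},{"gripper":0,"travel":[-4.2,0,2.7],"twist":[0,0,0]},{"gripper":0,"travel":[-4.2,0,2.7],"twist":[0,0,0]},{"gripper":0,"travel":[-4.2,0,2.8],"twist":[0,0,0]},{"gripper":0,"travel":[-4.2,0,2.8],"twist":[0,0,0]},{"gripper":0,"travel":[-4.2,0,2.8],"twist":[0,0,0]},{"gripper":0,"travel":[0,0,0],"twist":[0,0,0]}]'
python3 -c "
from pl import *
print(ball());plan(tcp([19,12.6,27.5],LX),LX)"
```

```text
time: 7.82
ee_pos: [0.5228, 0.1478, 0.1305]
tcp_rot: [180.0, 34.9, -179.0]
wrist_force: [-0.3, 0.5, -0.4]
opening: 0.0173
grasp_force: 78.8
[10.03956233 12.29814675 28.04304781]
 travel [-6.9  0.2  5.6] |max|/62.5= 0.1  twist [-0.001 -0.001 -0.002] n= 0.0
```

```bash
python3 -m crank '[{"gripper":0,"travel":[-2.4,0,1.9],"twist":[0,0,0]},{"gripper":0,"travel":[-2.4,0,1.9],"twist":[0,0,0]},{"gripper":0,"travel":[-2.1,0,1.8],"twist":[0,0,0]},{"gripper":0,"travel":[0,0,0],"twist":[0,0,0]}]'
python3 -c "
from pl import *
print(ball())"
python3 -m crank '[{"gripper":0,"travel":[-1.2,0,0.9],"twist":[0,0,0]},{"gripper":0,"travel":[0,0,0],"twist":[0,0,0]}]'
python3 -c "
from pl import *
print(ball());snap('top','t3.png',(235,180,335,260),6)"
```

```text
time: 8.32
ee_pos: [0.5315, 0.148, 0.1298]
tcp_rot: [180.0, 34.9, -178.9]
wrist_force: [-0.3, -0.9, -1.6]
opening: 0.0172
grasp_force: 79.0
[18.72250301 12.30178282 27.28863656]
time: 8.57
ee_pos: [0.5327, 0.148, 0.1296]
tcp_rot: [180.0, 34.9, -178.9]
wrist_force: [-3.4, -0.1, -0.2]
opening: 0.017
grasp_force: 79.3
[19.82388574 12.36890712 27.09241361]
```

View pics/t3.png

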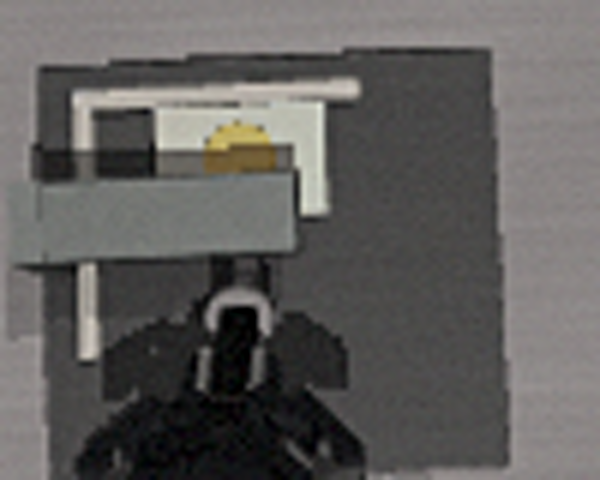

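The plate is flush with the far fence (3.4 N felt), with a gap of about 31 mm to the side fence. I back out, rise and re-lean for the y push.

```bash
python3 -m crank '[{"gripper":0,"travel":[16,0,-11],"twist":[0,0,0]},{"gripper":0,"travel":[24,0,-17],"twist":[0,0,0]},{"gripper":0,"travel":[24,0,-17],"twist":[0,0,0]},{"gripper":0,"travel":[-28,0,-41],"twist":[0,0,0]},{"gripper":0,"travel":[-28,0,-41],"twist":[0,0,0]},{"gripper":0,"travel":[-14,0,-20],"twist":[0,0,0]},{"gripper":0,"travel":[0,0,0],"twist":[0,0,0]}]'
python3 -c "
from pl import *
print(ball());p,r,_=state(); t=tcp([55,-62,110],LY);print(t);t2=t.copy();t2[2]=max(p[2],t[2])
plan(t2,LY)
p1=p+0;plan(p,D0,pre='unlean');plan(t2,LY,p,D0,'then')"
```

```text
time: 9.5
ee_pos: [0.4544, 0.1469, 0.256]
tcp_rot: [179.9, 35.1, -179.0]
wrist_force: [0.6, 0.1, -2.0]
opening: 0.0169
grasp_force: 78.9
[-58.05963186  12.94516848 153.81320474]
[0.64232721 0.00408766 0.21239401]
 travel [-151.6 -146.3  106.4] |max|/62.5= 3.8  twist [-0.59   0.595  0.185] n= 4.6
unlean travel [0. 0. 0.] |max|/62.5= 0.0  twist [ 0.001  0.613 -0.002] n= 3.3
then travel [-185.  -146.6   -0. ] |max|/62.5= 3.8  twist [-0.611  0.     0.   ] n= 3.3
```

```bash
python3 -m crank '[{"gripper":0,"travel":[0,0,0],"twist":[0,0.153,0]},{"gripper":0,"travel":[0,0,0],"twist":[0,0.153,0]},{"gripper":0,"travel":[0,0,0],"twist":[0,0.153,0]},{"gripper":0,"travel":[0,0,0],"twist":[0,0.153,0]},{"gripper":0,"travel":[-46,-37,0],"twist":[0,0,0]},{"gripper":0,"travel":[-46,-37,0],"twist":[0,0,0]},{"gripper":0,"travel":[-46,-37,0],"twist":[0,0,0]},{"gripper":0,"travel":[-46,-36,0],"twist":[0,0,0]},{"gripper":0,"travel":[0,0,0],"twist":[-0.153,0,0]},{"gripper":0,"travel":[0,0,0],"twist":[-0.153,0,0]},{"gripper":0,"travel":[0,0,0],"twist":[-0.153,0,0]},{"gripper":0,"travel":[0,0,0],"twist":[-0.153,0,0]}]'
python3 -m crank '[{"gripper":0,"travel":[0,0,0],"twist":[0,0,0]},{"gripper":0,"travel":[0,0,0],"twist":[0,0,0]}]' >/dev/null
python3 -c "
from pl import *
print(ball(),state()[2]['q']);plan(tcp([55,-60,40],LY),LY)"
```

```text
time: 11.0
ee_pos: [0.6403, 0.0026, 0.2521]
tcp_rot: [144.7, -0.1, -179.0]
wrist_force: [0.3, -0.1, -2.2]
opening: 0.0173
grasp_force: 78.9
[ 52.72612927 -63.1653051  150.07223548] [-13.96728113  24.93686229  30.60336695 106.10715336  33.53381484
 -18.1376447 ]
 travel [ -2.4 -60.6  92. ] |max|/62.5= 1.8  twist [-0.001 -0.002 -0.003] n= 0.0
```

```bash
python3 -m crank '[{"gripper":0,"travel":[-1.2,-20,31],"twist":[0,0,0]},{"gripper":0,"travel":[-1.2,-20,31],"twist":[0,0,0]},{"gripper":0,"travel":[0,-20,30],"twist":[0,0,0]},{"gripper":0,"travel":[0,0,0],"twist":[0,0,0]},{"gripper":0,"travel":[0,0,0],"twist":[0,0,0]}]'
python3 -c "
from pl import *
print(ball());plan(tcp([55,-58,27.5],LY),LY)"
```

```text
time: 11.88
ee_pos: [0.6429, 0.0074, 0.1457]
tcp_rot: [145.0, 0.0, -178.9]
wrist_force: [0.3, -1.1, -0.5]
opening: 0.0165
grasp_force: 78.8
[ 55.68936735 -58.63769672  43.36924746]
 travel [ 0.6 -8.6 13.4] |max|/62.5= 0.3  twist [ 0.     0.001 -0.   ] n= 0.0
```

```bash
python3 -m crank '[{"gripper":0,"travel":[0.6,-8.6,13.4],"twist":[0,0,0]},{"gripper":0,"travel":[0,0,0],"twist":[0,0,0]},{"gripper":0,"travel":[0,0,0],"twist":[0,0,0]}]'
python3 -c "
from pl import *
print(ball());plan(tcp([55,-14,27.5],LY),LY)"
```

```text
time: 12.25
ee_pos: [0.6419, 0.0075, 0.128]
tcp_rot: [144.9, -0.1, -178.9]
wrist_force: [0.2, 0.5, -0.3]
opening: 0.0171
grasp_force: 79.1
[ 54.53468976 -58.4382733   25.71417442]
 travel [-0.3 37.6 24.1] |max|/62.5= 0.7  twist [ 0.001 -0.001 -0.002] n= 0.0
```

```bash
python3 -m crank '[{"gripper":0,"travel":[0,4.2,2.6],"twist":[0,0,0]},{"gripper":0,"travel":[0,4.2,2.6],"twist":[0,0,0]},{"gripper":0,"travel":[0,4.2,2.7],"twist":[0,0,0]},{"gripper":0,"travel":[0,4.2,2.7],"twist":[0,0,0]},{"gripper":0,"travel":[0,4.2,2.7],"twist":[0,0,0]},{"gripper":0,"travel":[0,4.2,2.7],"twist":[0,0,0]},{"gripper":0,"travel":[0,4.2,2.7],"twist":[0,0,0]},{"gripper":0,"travel":[0,4.1,2.7],"twist":[0,0,0]},{"gripper":0,"travel":[0,4.1,2.7],"twist":[0,0,0]},{"gripper":0,"travel":[0,0,0],"twist":[0,0,0]}]'
python3 -c "
from pl import *
print(ball());plan(tcp([55,-6,27.5],LY),LY)"
```

```text
time: 13.5
ee_pos: [0.6409, 0.0525, 0.1296]
tcp_rot: [144.9, -0.1, -178.9]
wrist_force: [-0.0, -0.8, -1.1]
opening: 0.0171
grasp_force: 78.9
[ 54.44023514 -13.41026195  27.35916275]
 travel [-0.4  6.3  4.1] |max|/62.5= 0.1  twist [ 0.002 -0.001 -0.002] n= 0.0
```

```bash
python3 -m crank '[{"gripper":0,"travel":[0,2.1,1.4],"twist":[0,0,0]},{"gripper":0,"travel":[0,2.1,1.4],"twist":[0,0,0]},{"gripper":0,"travel":[0,2.1,1.4],"twist":[0,0,0]},{"gripper":0,"travel":[0,0,0],"twist":[0,0,0]}]'
python3 -m crank '[{"gripper":0,"travel":[0,0.8,0.5],"twist":[0,0,0]},{"gripper":0,"travel":[0,0,0],"twist":[0,0,0]}]'
python3 -c "
from pl import *
print(ball())"
```

```text
time: 14.0
ee_pos: [0.6408, 0.0599, 0.1298]
tcp_rot: [144.9, -0.1, -178.9]
wrist_force: [-0.1, -0.8, -1.5]
opening: 0.0174
grasp_force: 78.9
time: 14.25
ee_pos: [0.6408, 0.0606, 0.1298]
tcp_rot: [144.9, -0.1, -178.9]
wrist_force: [-0.1, 0.4, -1.8]
opening: 0.0174
grasp_force: 78.9
[54.53842647 -5.3198602  27.49977133]
```

```bash
for i in 1; do python3 -m crank '[{"gripper":0,"travel":[0,0.8,0.5],"twist":[0,0,0]},{"gripper":0,"travel":[0,0,0],"twist":[0,0,0]}]' | grep -E 'ee_pos|wrist'; done
python3 -m crank '[{"gripper":0,"travel":[0,0.8,0.5],"twist":[0,0,0]},{"gripper":0,"travel":[0,0,0],"twist":[0,0,0]}]' | grep -E 'ee_pos|wrist'
python3 -c "
from pl import *
print(ball());snap('top','t4.png',(235,180,335,260),6)"
```

```text
ee_pos: [0.6408, 0.0616, 0.1298]
wrist_force: [-0.3, 0.0, -1.3]
ee_pos: [0.6408, 0.0626, 0.1299]
wrist_force: [-0.1, -0.3, -0.5]
[54.52985335 -3.36740313 27.61740276]
```

View pics/t4.png

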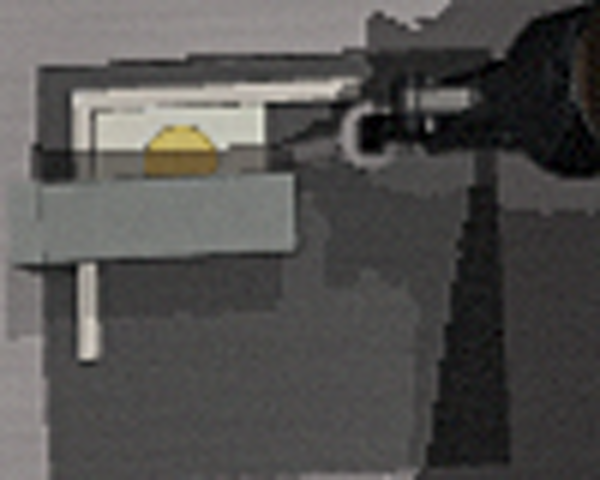

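The plate's left edge is now at or very near the side fence (column 95). I'll keep nudging until there is a reaction force.

```bash
python3 -m crank '[{"gripper":0,"travel":[0,0.8,0.5],"twist":[0,0,0]},{"gripper":0,"travel":[0,0,0],"twist":[0,0,0]}]' | grep -E 'ee_pos|wrist'
python3 -m crank '[{"gripper":0,"travel":[0,0.8,0.5],"twist":[0,0,0]},{"gripper":0,"travel":[0,0,0],"twist":[0,0,0]}]' | grep -E 'ee_pos|wrist'
```

```text
ee_pos: [0.6408, 0.0634, 0.13]
wrist_force: [0.3, -1.6, -1.9]
ee_pos: [0.6408, 0.0639, 0.1301]
wrist_force: [0.0, -4.8, 0.8]
```

4.8 N felt, so the plate is against the side fence. I back out for a confirming x push.

```bash
python3 -m crank '[{"gripper":0,"travel":[0,-10,-7],"twist":[0,0,0]},{"gripper":0,"travel":[0,-24,-17],"twist":[0,0,0]},{"gripper":0,"travel":[0,-16,-11],"twist":[0,0,0]},{"gripper":0,"travel":[0,28,-41],"twist":[0,0,0]},{"gripper":0,"travel":[0,28,-41],"twist":[0,0,0]},{"gripper":0,"travel":[0,14,-20],"twist":[0,0,0]},{"gripper":0,"travel":[0,0,0],"twist":[0.153,0,0]},{"gripper":0,"travel":[0,0,0],"twist":[0.153,0,0]},{"gripper":0,"travel":[0,0,0],"twist":[0.153,0,0]},{"gripper":0,"travel":[0,0,0],"twist":[0.153,0,0]},{"gripper":0,"travel":[0,0,0],"twist":[0,0,0]},{"gripper":0,"travel":[0,0,0],"twist":[0,0,0]}]'
python3 -c "
from pl import *
print(ball());t=tcp([-45,43,27.5],LX);p,_,_=state();t[2]=p[2]
plan(t,LX)"
```

```text
time: 16.8
ee_pos: [0.6421, 0.0019, 0.2533]
tcp_rot: [179.8, -0.2, -178.9]
wrist_force: [0.7, 0.1, -0.7]
opening: 0.0172
grasp_force: 78.9
[  54.33712729 -135.50945138  128.25545547]
 travel [171.7 178.6   1. ] |max|/62.5= 4.0  twist [ 0.002 -0.614 -0.002] n= 3.3
```

```bash
python3 -m crank '[{"gripper":0,"travel":[43,44.6,0],"twist":[0,0,0]},{"gripper":0,"travel":[43,44.6,0],"twist":[0,0,0]},{"gripper":0,"travel":[43,44.6,0],"twist":[0,0,0]},{"gripper":0,"travel":[43,44.6,0],"twist":[0,0,0]},{"gripper":0,"travel":[0,0,0],"twist":[0,-0.153,0]},{"gripper":0,"travel":[0,0,0],"twist":[0,-0.153,0]},{"gripper":0,"travel":[0,0,0],"twist":[0,-0.153,0]},{"gripper":0,"travel":[0,0,0],"twist":[0,-0.153,0]},{"gripper":0,"travel":[0,0,0],"twist":[0,0,0]},{"gripper":0,"travel":[0,0,0],"twist":[0,0,0]}]'
python3 -c "
from pl import *
print(ball());plan(tcp([-30,43,40],LX),LX)"
```

```text
time: 18.05
ee_pos: [0.4673, 0.177, 0.2551]
tcp_rot: [179.9, 34.9, -179.0]
wrist_force: [-0.1, 0.8, -2.0]
opening: 0.017
grasp_force: 79.1
[-45.00353343  42.69023412 152.47388334]
 travel [ 52.3   0.2 100.9] |max|/62.5= 1.8  twist [-0.    -0.003 -0.003] n= 0.0
```

```bash
python3 -m crank '[{"gripper":0,"travel":[20,0,33],"twist":[0,0,0]},{"gripper":0,"travel":[20,0,33],"twist":[0,0,0]},{"gripper":0,"travel":[12,0,34],"twist":[0,0,0]},{"gripper":0,"travel":[0,0,0],"twist":[0,0,0]},{"gripper":0,"travel":[0,0,0],"twist":[0,0,0]}]'
python3 -c "
from pl import *
print(ball());plan(tcp([-20,43,27.5],LX),LX)"
```

```text
time: 18.68
ee_pos: [0.4826, 0.1776, 0.1443]
tcp_rot: [179.9, 35.0, -179.0]
wrist_force: [0.5, -0.5, -0.5]
opening: 0.0172
grasp_force: 78.9
[-29.550513    42.97293986  41.83736436]
 travel [ 0.5 -0.1 17.2] |max|/62.5= 0.3  twist [-0.001 -0.001 -0.003] n= 0.0
```

```bash
python3 -m crank '[{"gripper":0,"travel":[0,0,8.5],"twist":[0,0,0]},{"gripper":0,"travel":[0,0,8],"twist":[0,0,0]},{"gripper":0,"travel":[0,0,0],"twist":[0,0,0]},{"gripper":0,"travel":[0,0,0],"twist":[0,0,0]}]'
python3 -c "
from pl import *
print(ball());plan(tcp([16,43,27.5],LX),LX)"
```

```text
time: 19.18
ee_pos: [0.4909, 0.1776, 0.1288]
tcp_rot: [180.0, 34.9, -178.9]
wrist_force: [0.7, -0.1, -1.4]
opening: 0.017
grasp_force: 78.9
[-21.21465589  42.8151679   26.38411861]
 travel [-31.    0.2  20.4] |max|/62.5= 0.6  twist [-0.001 -0.001 -0.002] n= 0.0
```

```bash
python3 -m crank '[{"gripper":0,"travel":[-6.2,0,4],"twist":[0,0,0]},{"gripper":0,"travel":[-6.2,0,4.1],"twist":[0,0,0]},{"gripper":0,"travel":[-6.2,0,4.1],"twist":[0,0,0]},{"gripper":0,"travel":[-6.2,0,4.1],"twist":[0,0,0]},{"gripper":0,"travel":[-6.2,0,4.1],"twist":[0,0,0]},{"gripper":0,"travel":[0,0,0],"twist":[0,0,0]}]'|grep -E 'ee_pos|wrist'
python3 -m crank '[{"gripper":0,"travel":[-1.6,0,1.2],"twist":[0,0,0]},{"gripper":0,"travel":[-0.8,0,0.6],"twist":[0,0,0]},{"gripper":0,"travel":[0,0,0],"twist":[0,0,0]}]'|grep -E 'ee_pos|wrist'
python3 -m crank '[{"gripper":0,"travel":[-0.8,0,0.5],"twist":[0,0,0]},{"gripper":0,"travel":[0,0,0],"twist":[0,0,0]}]'|grep -E 'ee_pos|wrist'
python3 -c "
from pl import *
print(ball())"
```

```text
ee_pos: [0.5285, 0.1782, 0.1296]
wrist_force: [-0.5, -0.3, -1.7]
ee_pos: [0.531, 0.1784, 0.1297]
wrist_force: [0.6, -0.4, -0.8]
ee_pos: [0.5318, 0.1784, 0.1297]
wrist_force: [-2.6, -0.8, 0.0]
[19.65796333 42.76838764 27.20427048]
```

```bash
python3 -m crank '[{"gripper":0,"travel":[-0.6,0,0.4],"twist":[0,0,0]},{"gripper":0,"travel":[0,0,0],"twist":[0,0,0]},{"gripper":0,"travel":[8,0,-5.5],"twist":[0,0,0]},{"gripper":0,"travel":[24,0,-17],"twist":[0,0,0]},{"gripper":0,"travel":[24,0,-17],"twist":[0,0,0]},{"gripper":0,"travel":[-28,0,-41],"twist":[0,0,0]},{"gripper":0,"travel":[-28,0,-41],"twist":[0,0,0]},{"gripper":0,"travel":[-20,0,-30],"twist":[0,0,0]},{"gripper":0,"travel":[0,0,0],"twist":[0,0,0]},{"gripper":0,"travel":[0,0,0],"twist":[0,0,0]}]'
python3 -c "
from pl import *
plan(np.array([.5526,-.1582,.29]),down(193.1))
p,r,_=state();plan(np.array([.5526,-.1582,.29]),down(193.1),R0=D0)
plan(p,D0)
snap('top','t5.png',(235,180,335,260),6)"
```

```text
time: 21.8
ee_pos: [0.4619, 0.1769, 0.2644]
tcp_rot: [-180.0, 34.9, -178.9]
wrist_force: [-0.4, 0.3, -2.2]
opening: 0.0169
grasp_force: 79.2
 travel [ -83.8 -336.8   27.3] |max|/62.5= 5.6  twist [-0.064  0.607 -0.203] n= 3.5
 travel [ -83.8 -336.9  -25.6] |max|/62.5= 5.6  twist [-0.     0.    -0.208] n= 1.1
 travel [0. 0. 0.] |max|/62.5= 0.0  twist [-0.001  0.609 -0.001] n= 3.3
```

View pics/t5.png

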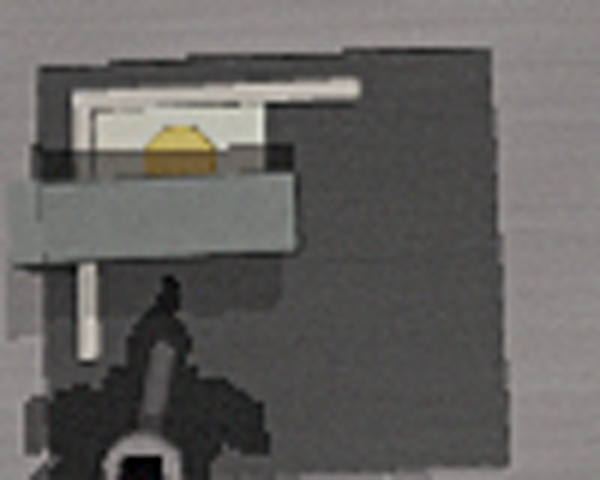

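The plate sits in the corner, flush with both fences. Now I return the pusher to the fork.

```bash
python3 -m crank '[{"gripper":0,"travel":[0,0,0],"twist":[0,0.152,0]},{"gripper":0,"travel":[0,0,0],"twist":[0,0.152,0]},{"gripper":0,"travel":[0,0,0],"twist":[0,0.152,0]},{"gripper":0,"travel":[0,0,0],"twist":[0,0.153,0]},{"gripper":0,"travel":[-14,-56,-4.3],"twist":[0,0,0]},{"gripper":0,"travel":[-14,-56,-4.3],"twist":[0,0,0]},{"gripper":0,"travel":[-14,-56,-4.3],"twist":[0,0,0]},{"gripper":0,"travel":[-14,-56,-4.3],"twist":[0,0,0]},{"gripper":0,"travel":[-14,-56,-4.3],"twist":[0,0,0]},{"gripper":0,"travel":[-14,-56,-4.3],"twist":[0,0,0]},{"gripper":0,"travel":[0,0,0],"twist":[0,0,-0.104]},{"gripper":0,"travel":[0,0,0],"twist":[0,0,-0.104]}]'>/dev/null
python3 -m crank '[{"gripper":0,"travel":[0,0,0],"twist":[0,0,0]},{"gripper":0,"travel":[0,0,0],"twist":[0,0,0]},{"gripper":0,"travel":[0,0,0],"twist":[0,0,0]}]'
python3 -c "
from pl import *
plan(np.array([.5526,-.1582,.27]),down(193.1))
P=np.array([.5526,-.1582,.155]);p,r,_=state();d=r.apply([0,0,1])
print('collar,tip px side',proj('side',[p+.04*d,p+L*d]).round(1).tolist())
snap('side','s5.png',(250,110,350,260),3.9)"
```

```text
time: 23.72
ee_pos: [0.5525, -0.1571, 0.291]
tcp_rot: [180.0, 0.0, -167.1]
wrist_force: [-0.6, -0.4, -0.4]
opening: 0.0168
grasp_force: 79.3
 travel [ 0.2 -1.1 21. ] |max|/62.5= 0.3  twist [ 0.     0.001 -0.003] n= 0.0
collar,tip px side [[298.9, 178.9], [300.3, 211.8]]
```

View pics/s5.png

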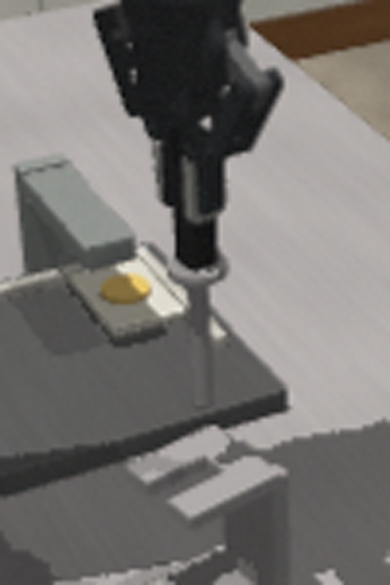

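The pusher is still straight in the grip and the tip hangs over the slot (tip at crop (203,398)). I lower it gently.

```bash
python3 -m crank '[{"gripper":0,"travel":[0.2,-1.1,25],"twist":[0,0,0]},{"gripper":0,"travel":[0,0,12],"twist":[0,0,0]},{"gripper":0,"travel":[0,0,10],"twist":[0,0,0]},{"gripper":0,"travel":[0,0,10],"twist":[0,0,0]},{"gripper":0,"travel":[0,0,10],"twist":[0,0,0]},{"gripper":0,"travel":[0,0,0],"twist":[0,0,0]},{"gripper":0,"travel":[0,0,0],"twist":[0,0,0]}]'
python3 -c "
from pl import *
plan(np.array([.5526,-.1582,.155]),down(193.1))"
```

```text
time: 24.65
ee_pos: [0.5528, -0.1584, 0.2245]
tcp_rot: [-180.0, 0.1, -167.0]
wrist_force: [-0.1, -0.1, -2.2]
opening: 0.0167
grasp_force: 79.3
 travel [ 0.2  0.3 69.5] |max|/62.5= 1.1  twist [-0.     0.001 -0.002] n= 0.0
```

```bash
python3 -m crank '[{"gripper":0,"travel":[0,0,15],"twist":[0,0,0]},{"gripper":0,"travel":[0,0,15],"twist":[0,0,0]},{"gripper":0,"travel":[0,0,15],"twist":[0,0,0]},{"gripper":0,"travel":[0,0,12],"twist":[0,0,0]},{"gripper":0,"travel":[0,0,8],"twist":[0,0,0]},{"gripper":0,"travel":[0,0,0],"twist":[0,0,0]},{"gripper":0,"travel":[0,0,0],"twist":[0,0,0]}]'
python3 -c "
from pl import *
plan(np.array([.5526,-.1582,.155]),down(193.1))"
```

```text
time: 25.52
ee_pos: [0.553, -0.1584, 0.1597]
tcp_rot: [-180.0, 0.1, -167.0]
wrist_force: [-0.7, 0.3, -0.2]
opening: 0.017
grasp_force: 79.2
 travel [0.3 0.3 4.7] |max|/62.5= 0.1  twist [-0.     0.002 -0.002] n= 0.0
```

```bash
python3 -m crank '[{"gripper":0,"travel":[0.3,0.3,2.5],"twist":[0,0,0]},{"gripper":0,"travel":[0,0,1.5],"twist":[0,0,0]},{"gripper":0,"travel":[0,0,0],"twist":[0,0,0]},{"gripper":0,"travel":[0,0,0],"twist":[0,0,0]}]'
python3 -m crank '[{"gripper":0,"travel":[0,0,0.8],"twist":[0,0,0]},{"gripper":0,"travel":[0,0,0],"twist":[0,0,0]}]'
```

```text
time: 26.02
ee_pos: [0.5524, -0.1582, 0.1552]
tcp_rot: [180.0, 0.1, -167.0]
wrist_force: [0.4, 0.2, -1.6]
opening: 0.0172
grasp_force: 79.6
time: 26.28
ee_pos: [0.5525, -0.1582, 0.1551]
tcp_rot: [-180.0, 0.1, -167.0]
wrist_force: [-1.8, 0.7, 4.9]
opening: 0.0173
grasp_force: 80.1
```

Collar is seated (4.9 N up). Release, wait, rise.

```bash
python3 -m crank '[{"gripper":24,"travel":[0,0,0],"twist":[0,0,0]},{"gripper":40,"travel":[0,0,0],"twist":[0,0,0]},{"gripper":70,"travel":[0,0,0],"twist":[0,0,0]},{"gripper":80,"travel":[0,0,0],"twist":[0,0,0]},{"gripper":80,"travel":[0,0,0],"twist":[0,0,0]},{"gripper":80,"travel":[0,0,0],"twist":[0,0,0]},{"gripper":80,"travel":[0,0,-20],"twist":[0,0,0]},{"gripper":80,"travel":[0,0,-40],"twist":[0,0,0]},{"gripper":80,"travel":[0,0,-50],"twist":[0,0,0]},{"gripper":80,"travel":[30,0,-30],"twist":[0,0,0]},{"gripper":80,"travel":[50,0,0],"twist":[0,0,0]},{"gripper":80,"travel":[50,0,0],"twist":[0,0,0]}]'
python3 -m crank '[{"gripper":80,"travel":[50,0,0],"twist":[0,0,0]},{"gripper":80,"travel":[0,0,0],"twist":[0,0,0]},{"gripper":80,"travel":[0,0,0],"twist":[0,0,0]},{"gripper":80,"travel":[0,0,0],"twist":[0,0,0]}]' >/dev/null
python3 -c "
from pl import *
snap('side','s6.png',(225,145,345,285),4.2)"
```

```text
time: 27.78
ee_pos: [0.4245, -0.1876, 0.2945]
tcp_rot: [-180.0, 0.1, -167.0]
wrist_force: [0.1, 0.0, -0.0]
opening: 0.0801
grasp_force: 0.0
```

View pics/s6.png

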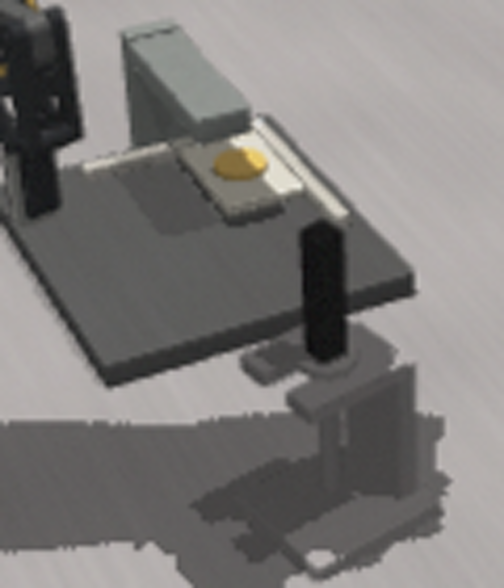

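The pusher hangs upright in the fork, with its handle from (322,228) to (326,355). The plate lies in the corner and the gripper is clear. Handing in.

```bash
python3 -c "
from workcell import bot
print(bot.job_done())"
```

```text
the job is handed in; nothing more can be done
None
```

The job is handed in (no verdict was returned): in the last pictures the plate lies flush against both fences, the pusher hangs upright in the fork, and the gripper is open and clear; the cheeses and jar were never approached, about 28 s used.

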